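Shift the flow-test console's selector into third

ROBOT

A 6-joint arm with a two-finger parallel gripper is mounted at the origin on the work surface. World frame = base frame: x ahead of the robot, y to its left, z up, the work surface at z = 0. Lengths are in m, angles in rad, forces in N, time in s.
With the tool pointing down it reaches from about 0.325 to 0.775 m from the base axis. Payload 9.3 kg.
Tool frame: the origin (TCP) lies at the very end of the fingers, on their centre line; the grasp point (between the pads) lies 19 mm behind it; z points along the fingers, y is the line along which they close (so a half turn about z gives the same grasp; the last joint's range is limited). The gripper opens to 85 mm and grips with 20 to 120 N. Pads are 22 mm wide; open, the fingers measure 114 mm over their backs; the gripper's body (76 mm by 85 mm) begins 54 mm behind the grasp point. The pads swing forward as they close: fully open they stand 13 mm farther back than shut.
Start: joints at [0.998, 0.259, 0.021, 1.334, 0, 1.418], TCP at [0.224, 0.502, 0.192] pointing down, gripper open.
Joint ranges: [-3.04, 3.04], [-0.91, 1.82], [-1.04, 1.36], [-1.92, 1.95], [-1.52, 1.45], [-3.14, 3.14]. Speed limits (rad/s): [2.22, 2.22, 2.79, 3.14, 3.14, 3.14].

INTERFACE

Orientations are given as a unit quaternion [w, x, y, z].
In Python, from cell import get_state, optics, order gives the robot as it stands. The module is installed in compiled form; this text tells all that it offers.
- The arm moves only by the tool apply_moves, never from a script. Its arguments are lists of equal length, an entry for each row: "angular": the turn, a rotation vector about the tool's x, y, z in degrees, a list of three; "delta_pos": the shift along the tool's x, y, z in cm, a list of three; "gripper": the opening, from 0 (shut) to 1 (fully open). In form: {"angular": [[rx, ry, rz], ...], "delta_pos": [[dx, dy, dz], ...], "gripper": [gripper, ...]}. A call has 1 to 5 rows; each row shifts and turns the commanded pose from where the row before left it, along the tool's axes as they then stand; what a row does not reach is not made up. A row lasts 1/10 s, in which the tool goes at most 50 mm and 8.59 degrees, less where a joint would pass 70% of its speed; a pose out of reach is approached as far as the arm can. A call with a gripper value outside its range is refused whole. The fingers move at their own pace and stop on an object; the grip force is fixed at half the most. Time passes only in rows, so rows that do not move let the fingers close. It gives the time, the measured TCP pose, the force, the opening and the grip force at its end, in the units of the state.
- get_state(): the state, without advancing time (a new reading comes with each control period).
- optics.snapshot(name): name is "side" or "top" or "wrist"; returns the picture (400x640x3 uint8, blue, green, red); there is no depth.
- optics.get_calibration(name): a dict with "fx", "fy", "cx", "cy" (pixels), "dist_coeffs" ([k1, k2, p1, p2, k3] as OpenCV has them; the pictures are not rectified), "R" (3x3) and "t" (3): a world point X has camera coordinates R X + t. Camera axes: x right, y down, z forward; pixel columns grow to the right and rows downward; lengths in m; the calibration is good to about 2 mm. A picture is of the moment at which its call begins: read the wrist's pose just before it. get_calibration takes no time and is no camera call; for the wrist camera it gives the pose at the moment of the call.
- order.hand_in(): hands the job in; it is judged then, once.
The state is a dict: "t": time; "joint_positions": joint angles; "dq": joint speeds; "effort": joint torques, N m; "tcp_pos": TCP position; "tool_rot": TCP orientation; "contact_force": force on the tool from outside, world axes, zero at the start; "ft_torque": the same for the moment, N m; "width": finger opening in m; "gripper_force": force on a finger pad.
Only numpy, scipy, OpenCV 4.12 (cv2) and the standard library are available. Lean on these libraries where they do the work, as an engineer would, in place of code of your own. Each camera call takes 0.05 s, during which the arm holds its last target. There are 200 camera calls.

TASK

The console on the repair bench must be set to its third range for a flow test: push its red selector stick out of the second slot (left, towards the robot), across the H-shaped gate to the right, and forward until it is fully home in the third slot (right and forward, away from the robot, by the green dot), then leave it there and draw the hand clear. Only push the stick with the fingertips or the outside of the fingers: never straddle it or take it between the fingers. Leave everything else on the console and the bench where it stands.

Things in the scene. Friction and masses are not known exactly. Their poses are not given: they have to be found in the camera images.
- console: Ivory flow-test console, fixed to the bench, 260 x 260 mm, deck 70 mm above the bench. Origin: centre of its underside, straight below the middle of the gate. Its x axis points forward (away from the robot), y to the left, z up; it may stand turned up to 0.35 rad.
- gate_mid (a point): Middle of the top face of the aluminium gate plate (104 x 96 mm) on the console, 83 mm above the bench; axes as the console's. H-shaped opening: two columns along x, 15.6 mm left and right of the middle, each 14 mm wide, joined by a crossing 18 mm wide at x = 0 between two tongues with rounded corners.
- third (a point): The third slot: where the stick's centre line crosses the gate plate's top when home there (within 3 mm). Slots count as on a car's gearstick: first = left forward, second = left back, third = right forward, fourth = right back. A green dot on the plate marks the third, white dots the others.
- pivot (a point): The stick's fixed pivot, inside the console, 15 mm above the bench, straight below the middle of the gate.
- grip (a point): Point on the stick's centre line, 130 mm from its pivot; z axis up along the stick. The stick is a 10 mm steel rod with a red cylindrical grip, 30 mm in diameter, from 85 to 163 mm from the pivot (top about 178 mm above the bench when upright). This point travels about 42 mm forward or back and 32 mm to either side of the middle.
- across (a joint): Sideways lean of the stick in rad: 0 = middle of the crossing, -0.24 = left column, +0.24 = right column (leans to the console's -y). Range -0.245 to 0.245. Stiff: about 3 N at the grip moves it, and it stays where it is left. It can change sides only with the stick near the crossing.
- fore (a joint): Forward lean in rad: 0 = level with the crossing, +0.32 = fully home forward (console's +x; first or third slot), -0.32 = fully home back. Equally stiff. It passes the crossing when within about 0.06 of 0; rounded tongue corners guide it in from up to about 0.14 off. It starts in the second slot, between -0.31 and -0.17.
- fuse_pot: Bystander: small open orange cup for fuses, 48 mm across the rim, 36 mm high, standing on the console's deck; origin at the centre of its underside
- adapter: Bystander: small brass hose adapter, 24 mm across, 32 mm high, standing on the console's deck; origin at the centre of its underside
- multimeter: Bystander: blue hand multimeter lying flat, 150 x 75 x 36 mm; origin at the centre of its underside
- screwdriver: Bystander: screwdriver with a yellow handle lying on the bench, 200 mm long
- cleaner: Bystander: clear bottle, 56 mm across, 140 mm high, upright; origin at the centre of its underside
- solder_reel: Bystander: metal reel, 60 mm across, 40 mm high, standing on its flat end; origin at the centre of its underside
- screw_tray: Bystander: grey divided tray, 110 x 90 x 25 mm; origin at the centre of its underside
- board: Bystander: green circuit board, 90 x 70 mm, up to 18 mm high; origin at the centre of its underside

How it is judged:
By the outcome, as a careful person would: the job done as asked, in the order asked, and still so for the second after the job is handed in, with the robot touching nothing.
It also fails if it takes over 72 s, if anything falls off the work surface, if the arm or the gripper's body presses on something with over 40 N, if the wrist force passes 120 N, or if a joint passes its speed limit or range.

## Working session

There is one attempt and no reset: what is moved stays moved. The work goes in short steps, Python scripts to look and compute and a tool call to move; the robot and the scene stay as the last step left them, time stands still between calls to the robot, and variables do not carry over. Pictures are saved under pics/ and viewed, at most 10 in all, crops included, and the job is handed in when it is done.

Besides the shell and the picture viewer there is one more tool, called after "Request:" by a JSON object that holds its "op" and its "data", one argument or row to a line. apply_moves: Moves the arm, as the interface text tells. Its arguments: {"type":"object","properties":{"angular":{"type":"array","items":{"type":"array","items":{"type":"number"}}},"delta_pos":{"type":"array","items":{"type":"array","items":{"type":"number"}}},"gripper":{"type":"array","items":{"type":"number"}}},"required":["angular","delta_pos","gripper"]}

```bash
mkdir -p pics
python3 - <<'E'
from cell import get_state, optics
import cv2,json
s=get_state();print(s)
for n in("top","side"):
    im=optics.snapshot(n);cv2.imwrite(f"pics/{n}0.png",im)
    print(n,optics.get_calibration(n))
E
```

```text
{'t': 0.0, 'joint_positions': array([9.98393983e-01, 2.59228681e-01, 2.07362513e-02, 1.33371254e+00,
       7.23035921e-06, 1.41819232e+00]), 'dq': array([ 0.00056164,  0.00074787,  0.00147104,  0.00067414, -0.00058387,
       -0.00107744]), 'effort': array([-7.09883789e-04, -5.55639911e+01,  3.44536257e+01,  1.38254001e-02,
       -2.09823047e-04,  2.36245647e-06]), 'tcp_pos': array([0.22398068, 0.50194691, 0.19153635]), 'tool_rot': array([-2.53143080e-04,  2.08361233e-01,  9.78051686e-01, -6.57265227e-04]), 'contact_force': array([-0.21592456,  0.57286844, -0.61211407]), 'ft_torque': array([-0.00646059,  0.02822104, -0.03393478]), 'gripper_force': 0.0, 'width': 0.08518660625873076}
top {'fx': 410.23712833465447, 'fy': 410.23712833465447, 'cx': 326.23420756660363, 'cy': 194.72862404773778, 'dist_coeffs': array([-0.03423758,  0.        ,  0.        ,  0.        ,  0.        ]), 'R': array([[ 0.00408053, -0.99976625,  0.02123195],
       [-0.99658711, -0.00581625, -0.08234259],
       [ 0.08244683, -0.02082349, -0.99637789]]), 't': array([-0.01838522,  0.49722288,  1.14844541])}
side {'fx': 461.9606442310864, 'fy': 461.9606442310864, 'cx': 320.5513275606302, 'cy': 193.56444781530826, 'dist_coeffs': array([-0.08004163,  0.        ,  0.        ,  0.        ,  0.        ]), 'R': array([[ 0.74279405, -0.6694978 ,  0.0054492 ],
       [-0.37510199, -0.42288204, -0.82490562],
       [ 0.55457687,  0.61069098, -0.56524422]]), 't': array([-0.3794707 ,  0.27898833,  1.17145517])}
```

View pics/top0.png

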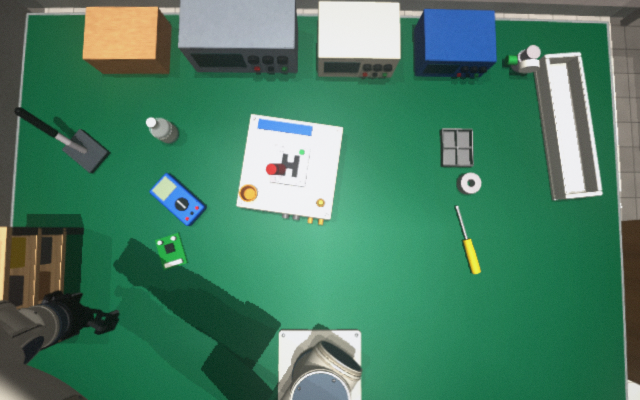

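View pics/side0.png

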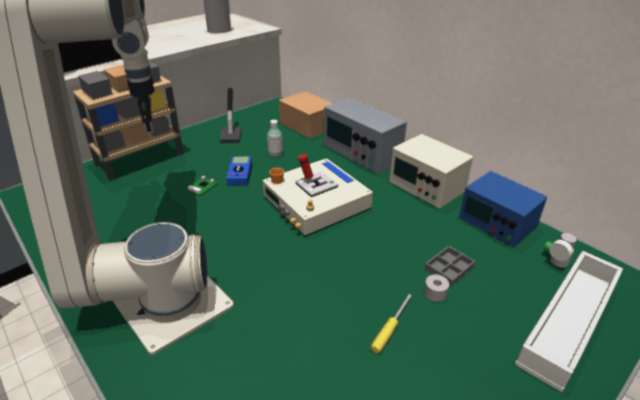

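The top view shows the console with corners near (250,115), (343,126), (332,219) and (237,207). The red grip is at (272,169), the green dot at (302,152), the fuse pot at (249,193) and the adapter at (321,203). The side view agrees.

```bash
cat > h.py <<'E'
import numpy as np,cv2
from cell import get_state,optics
from scipy.spatial.transform import Rotation as Ro
def cal(n):
    c=optics.get_calibration(n);K=np.array([[c['fx'],0,c['cx']],[0,c['fy'],c['cy']],[0,0,1]])
    return K,np.array(c['dist_coeffs']),np.array(c['R']),np.array(c['t'])
def ray(c,uv):
    K,d,R,t=c;p=cv2.undistortPoints(np.array([[uv]],float),K,d)[0,0]
    return -R.T@t,R.T@np.array([p[0],p[1],1])
def onz(c,uv,z):
    o,v=ray(c,uv);return o+v*(z-o[2])/v[2]
def proj(c,X):
    K,d,R,t=c;return cv2.projectPoints(np.array([X],float).reshape(-1,1,3),cv2.Rodrigues(R)[0],t,K,d)[0].reshape(-1,2)
E
python3 - <<'E'
from h import *
im=cv2.imread("pics/top0.png");c=cal("top")
hsv=cv2.cvtColor(im,cv2.COLOR_BGR2HSV);H,S,V=cv2.split(hsv)
m=((S<70)&(V>110)).astype(np.uint8)*255
m[:,:225]=0;m[:,355:]=0;m[:105]=0;m[230:]=0
m=cv2.morphologyEx(m,cv2.MORPH_CLOSE,np.ones((9,9)));m=cv2.morphologyEx(m,cv2.MORPH_OPEN,np.ones((9,9)))
cn=max(cv2.findContours(m,0,2)[0],key=cv2.contourArea)
P=np.array([onz(c,p[0],.07)[:2] for p in cn],np.float32)
r=cv2.minAreaRect(P);print("deck",r)
def blob(mask,z,name,box=(235,345,110,222)):
    q=np.zeros_like(mask,np.uint8);x0,x1,y0,y1=box;q[y0:y1,x0:x1]=mask[y0:y1,x0:x1]
    n,l,st,ce=cv2.connectedComponentsWithStats(q)
    for i in range(1,n):
        if st[i,4]>4: print(name,ce[i].round(1),st[i].tolist(),onz(c,ce[i],z).round(4))
blob((H>45)&(H<80)&(S>90)&(V>80),.083,"green",(270,320,135,195))
blob(((H<6)|(H>174))&(S>150)&(V>60),.165,"red")
blob((H>8)&(H<24)&(S>130)&(V>80),.106,"orange")
cr=cv2.resize(im[105:230,225:355],None,fx=4.6,fy=4.6,interpolation=cv2.INTER_CUBIC);cv2.imwrite("pics/crop.png",cr)
E
```

```text
deck ((0.565754771232605, 0.08653633296489716), (0.2613816559314728, 0.27324047684669495), 82.17807006835938)
green [301.4 151.6] [300, 150, 4, 4, 15] [0.6094 0.0534 0.083 ]
red [271.  168.8] [267, 164, 9, 10, 75] [0.5497 0.1256 0.165 ]
orange [247.7 192.7] [239, 185, 18, 16, 220] [0.4943 0.1928 0.106 ]
orange [319.3 203.4] [317, 200, 6, 6, 10] [0.4672 0.004  0.106 ]
```

View pics/crop.png

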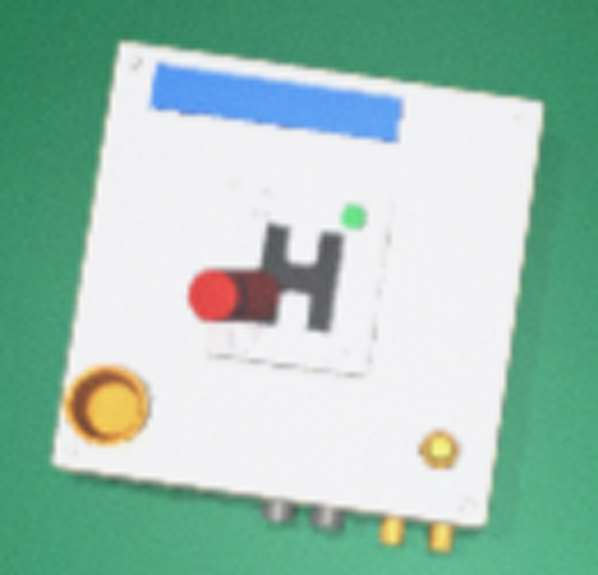

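The crop shows the H opening centred near crop pixel (303,277), the green dot at (353,217), the red grip top at (214,296), and the four deck corners clearly.

Run:
```python
from h import *
c=cal("top")
f=lambda u,v:(225+u/4.6-.4,105+v/4.6-.4)
C=np.array([onz(c,f(*p),.07) for p in [(120,42),(543,100),(487,525),(53,465)]])
print(C.round(4),[np.linalg.norm(C[i]-C[i-1]).round(4) for i in range(4)])
ctr=C.mean(0);d=(C[0]-C[3])+(C[1]-C[2]);yaw=np.arctan2(d[1],d[0]);print("ctr",ctr,"yaw",yaw)
g=onz(c,f(303,277),.083);print("H",g)
R=np.array([[np.cos(yaw),-np.sin(yaw)],[np.sin(yaw),np.cos(yaw)]])
M=(ctr[:2]+g[:2])/2;print("M",M)
for n,p,z in [("green",(353,217),.083),("top",(214,296),.168),("pot",(107,405),.106),("adapter",(440,448),.102)]:
    X=onz(c,f(*p),z);print(n,X.round(4),"console",(R.T@(X[:2]-M)).round(4))
s=get_state();Rt=Ro.from_quat(np.roll(s['tool_rot'],-1)).as_matrix();print(Rt.round(3))
```

```text
[[ 0.7172  0.1954  0.07  ]
 [ 0.6838 -0.0596  0.07  ]
 [ 0.4279 -0.0267  0.07  ]
 [ 0.4619  0.2297  0.07  ]] [np.float64(0.2575), np.float64(0.2572), np.float64(0.258), np.float64(0.2586)]
ctr [0.57268785 0.0847027  0.07      ] yaw -0.13087469265088258
H [0.57292319 0.08265724 0.083     ]
M [0.57280552 0.08367997]
green [0.6089 0.0536 0.083 ] console [ 0.0398 -0.0251]
top [0.5489 0.1251 0.168 ] console [-0.0291  0.0379]
pot [0.4946 0.1924 0.106 ] console [-0.0918  0.0976]
adapter [0.4712 0.0015 0.102 ] console [-0.09   -0.0947]
[[-0.913  0.408 -0.001]
 [ 0.408  0.913 -0.001]
 [ 0.    -0.001 -1.   ]]
```

Centre is about (0.573, 0.084), yaw -0.131 rad, and the stick's fore about -0.18. The green dot and the deck sizes are consistent with this. I'll shut the fingers, align the tool to the console and move over behind the stick.

Request:
{"op": "apply_moves", "data": {
  "angular": [
    [0,0,-5.6],
    [0,0,-5.6],
    [0,0,-5.4],
    [0,0,0],
    [0,0,0]
  ],
  "delta_pos": [
    [0,0,0],
    [0,0,0],
    [0,0,0],
    [-2.5,-2.78,0],
    [-2.5,-2.78,0]
  ],
  "gripper": [0,0,0,0,0]
}}

```text
t: 0.6
tcp_pos: [0.2663, 0.4401, 0.1915]
tool_rot: [-0.0, 0.064, 0.998, -0.0]
contact_force: [1.2, 0.0, -0.2]
width: 0.0119
gripper_force: 0.0
```

Request:
{"op": "apply_moves", "data": {
  "angular": [
    [0,0,0],
    [0,0,0],
    [0,0,0],
    [0,0,0],
    [0,0,0]
  ],
  "delta_pos": [
    [-2.5,-2.78,0],
    [-2.5,-2.78,0],
    [-2.5,-2.78,0],
    [-2.5,-2.78,0],
    [-2.5,-2.78,0]
  ],
  "gripper": [0,0,0,0,0]
}}

```text
t: 1.1
tcp_pos: [0.3729, 0.2852, 0.192]
tool_rot: [-0.0, 0.065, 0.998, -0.0]
contact_force: [-0.0, -0.9, -0.2]
width: 0.0001
gripper_force: 0.0
```

Request:
{"op": "apply_moves", "data": {
  "angular": [
    [0,0,0],
    [0,0,0],
    [0,0,0],
    [0,0,0],
    [0,0,0]
  ],
  "delta_pos": [
    [-2.5,-2.78,0],
    [-2.5,-2.78,0],
    [-2.5,-2.78,0],
    [0,0,0],
    [0,0,0]
  ],
  "gripper": [0,0,0,0,0]
}}

```text
t: 1.6
tcp_pos: [0.4361, 0.1935, 0.1918]
tool_rot: [-0.001, 0.066, 0.998, -0.0]
contact_force: [-0.1, -0.0, -0.5]
width: 0.0002
gripper_force: 0.0
```

Request:
{"op": "apply_moves", "data": {
  "angular": [
    [0,0,0],
    [0,0,0],
    [0,0,0],
    [0,0,0],
    [0,0,0]
  ],
  "delta_pos": [
    [-2.5,-2.8,0],
    [-2.5,-2.8,0],
    [0,0,3.0],
    [0,0,3.2],
    [0,0,0]
  ],
  "gripper": [0,0,0,0,0]
}}

```text
t: 2.1
tcp_pos: [0.4755, 0.1328, 0.1269]
tool_rot: [-0.003, 0.064, 0.998, -0.0]
contact_force: [-0.5, 0.0, 0.7]
width: -0.0001
gripper_force: 0.0
```

```bash
cat >> h.py <<'E'
M=np.array([.5728,.0837]);yaw=-.131
RC=np.array([[np.cos(yaw),-np.sin(yaw)],[np.sin(yaw),np.cos(yaw)]])
def st():
    s=get_state();F=s['contact_force'];print("t",round(s['t'],2),"tcp con",(RC.T@(s['tcp_pos'][:2]-M)).round(4),"z",s['tcp_pos'][2].round(4),"F con",(RC.T@F[:2]).round(1),F[2].round(1))
def look(n,k):
    st();a=optics.snapshot("top");b=optics.snapshot("side")
    f=lambda i:cv2.resize(i,None,fx=4,fy=4,interpolation=cv2.INTER_CUBIC)
    cv2.imwrite(f"pics/{k}.png",np.hstack([f(a[115:230,235:335]),f(b[110:225,260:360])]))
E
python3 -c "
from h import *
look(0,'a')"
```

```text
t 2.1 tcp con [-0.1029  0.0359] z 0.1269 F con [-0.5 -0. ] 0.7
```

View pics/a.png

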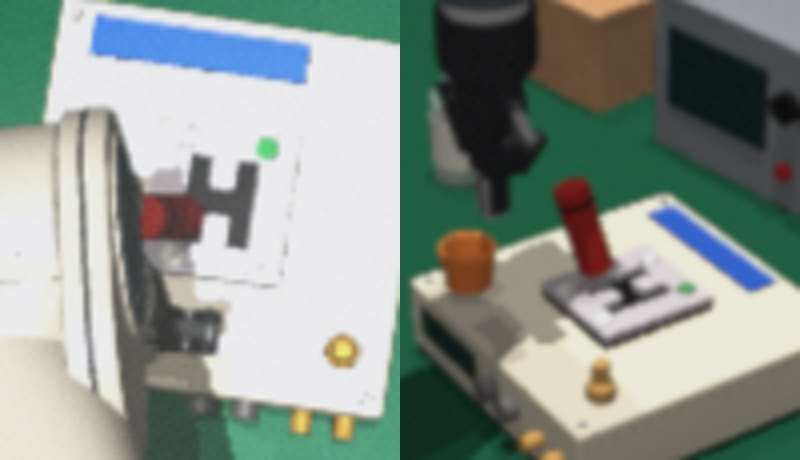

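The fingertips are behind and clear of the grip, above the pot and deck. The knuckles bulge higher up, so I'll work with the tip at about z = 0.14, where only the slim fingertips meet the grip.

Request:
{"op": "apply_moves", "data": {
  "angular": [
    [0,0,0],
    [0,0,0],
    [0,0,0],
    [0,0,0],
    [0,0,0]
  ],
  "delta_pos": [
    [0,-0.1,-1.3],
    [-2.0,0,0],
    [-1.8,0,0],
    [-0.6,0,0],
    [-0.6,0,0]
  ],
  "gripper": [0,0,0,0,0]
}}

```text
t: 2.7
tcp_pos: [0.5282, 0.1252, 0.1443]
tool_rot: [0.001, 0.065, 0.998, 0.0]
contact_force: [0.4, -0.5, -0.7]
width: -0.0002
gripper_force: 0.0
```

Request:
{"op": "apply_moves", "data": {
  "angular": [
    [0,0,0],
    [0,0,0],
    [0,0,0],
    [0,0,0],
    [0,0,0]
  ],
  "delta_pos": [
    [-0.5,0,0],
    [-0.5,0,0],
    [-0.5,0,0],
    [-0.5,0,0],
    [0,0,0]
  ],
  "gripper": [0,0,0,0,0]
}}

```text
t: 3.2
tcp_pos: [0.5481, 0.122, 0.1431]
tool_rot: [0.0, 0.065, 0.998, -0.0]
contact_force: [-0.2, 0.5, -0.3]
width: -0.0002
gripper_force: 0.0
```

```bash
python3 -c "
from h import *
look(0,'b')"
```

```text
t 3.2 tcp con [-0.0295  0.0347] z 0.1431 F con [-0.3  0.5] -0.3
```

View pics/b.png

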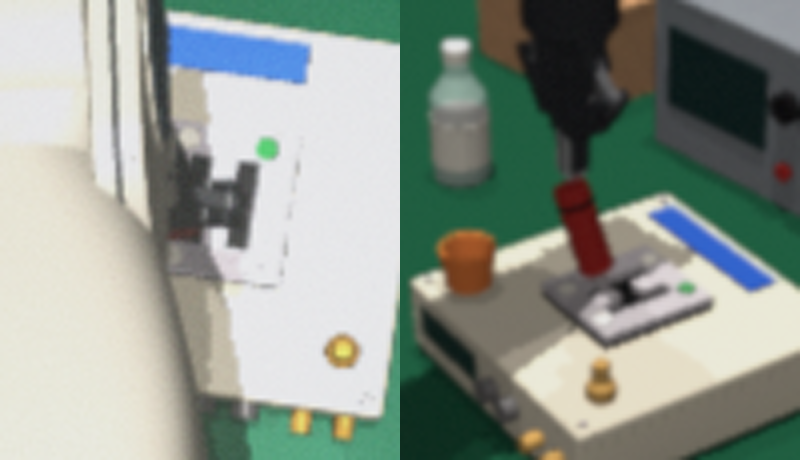

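The stick has not moved and the force is nil. I'll check this by projecting the TCP and triangulating the grip's top.

Run:
```python
from h import *
s=get_state();cs=cal("side");ct=cal("top")
print("cam",-cs[2].T@cs[3],-ct[2].T@ct[3])
b=optics.snapshot("side");cv2.imwrite("pics/s.png",b)
print("tcp px side",proj(cs,s['tcp_pos']),"top",proj(ct,s['tcp_pos']))
def tri(a,b):
    o1,v1=ray(ct,a);o2,v2=ray(cs,b);A=np.stack([v1,-v2],1);k=np.linalg.lstsq(A,o2-o1,rcond=None)[0]
    p,q=o1+k[0]*v1,o2+k[1]*v2;return (p+q)/2,np.linalg.norm(p-q)
im0=cv2.imread("pics/side0.png")
for n,i in(("0",im0),("now",b)):
    hsv=cv2.cvtColor(i,cv2.COLOR_BGR2HSV);H,S,V=cv2.split(hsv);m=(((H<8)|(H>172))&(S>140)&(V>50)).astype(np.uint8);m[:,:280]=0;m[:,340:]=0;m[:140]=0;m[190:]=0
    y,x=np.nonzero(m);print(n,x.min(),x.max(),y.min(),y.max(),len(x))
    for r in range(y.min(),y.max()+1):
        xs=x[y==r];print(r,xs.min(),xs.max(),end="; ")
    print()
P,e=tri((271.1,168.9),(303,157.5));print("grip top",P,e,RC.T@(P[:2]-M))
for z in(.168,.105):
  k=(z-.015)/.068
  for f in(-.18,-.3): print(z,f,proj(cs,np.r_[M+RC@np.array([np.tan(f)*(z-.015),.0156*k]),z]),proj(ct,np.r_[M+RC@np.array([np.tan(f)*(z-.015),.0156*k]),z]))
```

```text
cam [-0.26314429 -0.85147276  0.89436511] [0.40091525 0.0084257  1.18561859]
tcp px side [[303.67055939 163.38490264]] top [[273.40695219 170.91135372]]
0 299 311 154 178 174
154 305 305; 155 301 306; 156 299 306; 157 299 306; 158 299 307; 159 299 307; 160 300 307; 161 300 307; 162 301 308; 163 301 308; 164 301 308; 165 301 308; 166 302 308; 167 302 309; 168 303 309; 169 303 309; 170 304 310; 171 304 310; 172 304 310; 173 305 311; 174 305 311; 175 305 311; 176 306 311; 177 306 310; 178 307 309; 
now 299 312 155 178 171
155 303 305; 156 301 306; 157 299 306; 158 299 306; 159 299 307; 160 300 306; 161 300 307; 162 301 308; 163 301 308; 164 301 308; 165 301 308; 166 302 309; 167 303 309; 168 303 309; 169 303 310; 170 303 310; 171 304 310; 172 304 311; 173 304 311; 174 305 311; 175 305 312; 176 305 311; 177 306 310; 178 307 308; 
grip top [0.54941451 0.12617945 0.16214238] 0.0012027128005903988 [-0.02873402  0.03906074]
0.168 -0.18 [[304.07857519 156.31635044]] [[272.30842719 168.61228234]]
0.168 -0.3 [[298.85177524 158.05050811]] [[271.1669293  176.28512214]]
0.105 -0.18 [[309.78772745 174.19637349]] [[280.94138656 168.57150711]]
0.105 -0.3 [[306.80500112 175.25756822]] [[280.31737081 172.81731703]]
```

Run:
```python
from h import *
st()
for X in([.4755,.1328,.1269],[.4755,.1328,.18],get_state()['tcp_pos'],get_state()['tcp_pos']+[0,0,.05]):
    print(X,"side",(proj(cal("side"),X)[0]-[260,110])*4+[400,0],"top",(proj(cal("top"),X)[0]-[235,115])*4)
print(get_state()['tool_rot'],get_state()['joint_positions'])
a=optics.snapshot("wrist");cv2.imwrite("pics/w.png",a)
```

```text
t 3.35 tcp con [-0.0302  0.0347] z 0.1431 F con [-0.3  0.2] -0.2
[0.4755, 0.1328, 0.1269] side [495.84347256 257.28396863] top [137.93152661 337.69847928]
[0.4755, 0.1328, 0.18] side [493.16222228 198.50866681] top [127.83954085 331.55544249]
[0.54743538 0.12206252 0.14310801] side [574.57291603 213.49926084] top [153.56025748 223.76082521]
[0.54743538 0.12206252 0.19310801] side [573.62191896 158.31120989] top [144.77565266 212.26154493]
[-1.38666390e-04  6.50111694e-02  9.97884527e-01 -1.97863699e-05] [ 6.97747066e-02  2.95429317e-01 -5.24759628e-02  1.22317118e+00
 -1.93350568e-06  1.99888811e-01]
```

View pics/w.png

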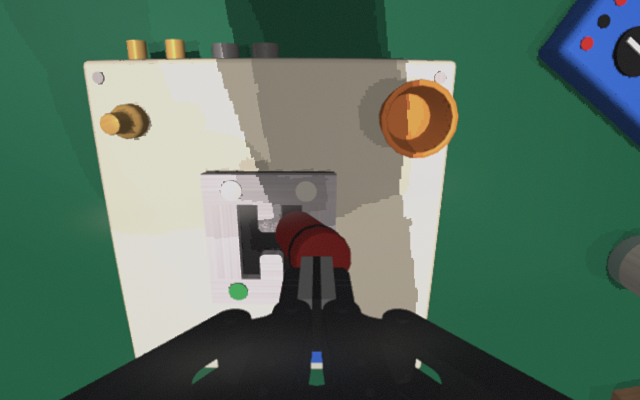

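The wrist view shows the shut fingertips at about (317,258), apparently above the grip top instead of beside it. I'll measure where the tip really is along the tool axis.

Run:
```python
from h import *
p=get_state()['tcp_pos']
cw=cal("wrist");print("wristcam",-cw[2].T@cw[3])
for h in(0,.01,.02,.03,.04,.05,.07): print(h,"wrist",proj(cw,p+[0,0,h])[0].round(1),"side",proj(cal("side"),p+[0,0,h])[0].round(1))
for X in(([-.0291,.0379],.168),([0,0],.083),([.0398,-.0251],.083)):
    print(X,proj(cw,np.r_[M+RC@np.array(X[0]),X[1]]))
```

```text
wristcam [0.47144644 0.13202441 0.32500968]
0 wrist [316.3 239.4] side [303.6 163.4]
0.01 wrist [316.3 246.7] side [303.6 160.7]
0.02 wrist [316.3 254.9] side [303.5 157.9]
0.03 wrist [316.3 263.9] side [303.5 155.2]
0.04 wrist [316.3 274. ] side [303.4 152.4]
0.05 wrist [316.3 285.5] side [303.4 149.6]
0.07 wrist [316.3 313.2] side [303.3 143.9]
([-0.0291, 0.0379], 0.168) [[322.7526272  261.20805925]]
([0, 0], 0.083) [[269.65150526 245.36066823]]
([0.0398, -0.0251], 0.083) [[239.72746993 292.00166278]]
```

Both views agree: the true fingertips end about 35 mm above the reported TCP, so the hand passed just over the grip. I'll rise, back off and lower to suit, then measure the tip.

Request:
{"op": "apply_moves", "data": {
  "angular": [
    [0,0,0],
    [0,0,0],
    [0,0,0],
    [0,0,0],
    [0,0,0]
  ],
  "delta_pos": [
    [0,0,-1.0],
    [2.5,0,0],
    [2.5,0,0],
    [2.0,0,0],
    [0,0,0]
  ],
  "gripper": [0,0,0,0,0]
}}

```text
t: 3.9
tcp_pos: [0.4762, 0.1316, 0.1544]
tool_rot: [0.0, 0.065, 0.998, 0.0]
contact_force: [-0.1, 0.6, 0.2]
width: -0.0
gripper_force: 0.0
```

Request:
{"op": "apply_moves", "data": {
  "angular": [
    [0,0,0],
    [0,0,0],
    [0,0,0]
  ],
  "delta_pos": [
    [0,0,2.0],
    [0,0,1.8],
    [0,0,0]
  ],
  "gripper": [0,0,0]
}}

```text
t: 4.2
tcp_pos: [0.4776, 0.131, 0.114]
tool_rot: [-0.001, 0.065, 0.998, -0.0]
contact_force: [-0.4, 0.3, -0.1]
width: 0.0003
gripper_force: 0.0
```

Run:
```python
from h import *
st();p=get_state()['tcp_pos'];cs=cal("side");cw=cal("wrist")
b=optics.snapshot("side");w=optics.snapshot("wrist")
for h in(0,.02,.03,.04,.05): print(h,"side",(proj(cs,p+[0,0,h])[0]-[240,110])*[4,4],"wrist",(proj(cw,p+[0,0,h])[0]-[220,150])*[2,2]+[400,0])
f=lambda i,k:cv2.resize(i,None,fx=k,fy=k,interpolation=cv2.INTER_CUBIC)
cv2.imwrite("pics/c.png",np.hstack([f(b[110:210,240:340],4),f(w[150:350,220:420],2)]))
```

```text
t 4.2 tcp con [-0.1005  0.0345] z 0.114 F con [-0.5  0.2] -0.1
0 side [180.04584752 271.19501741] wrist [592.61458683 178.78448876]
0.02 side [179.08168493 249.55739686] wrist [592.56168913 209.62186759]
0.03 side [178.59517366 238.61288782] wrist [592.53075135 227.64407804]
0.04 side [178.105687   227.58352589] wrist [592.49611289 247.81030121]
0.05 side [177.6132086  216.46851291] wrist [592.4570785  270.52085435]
```

View pics/c.png

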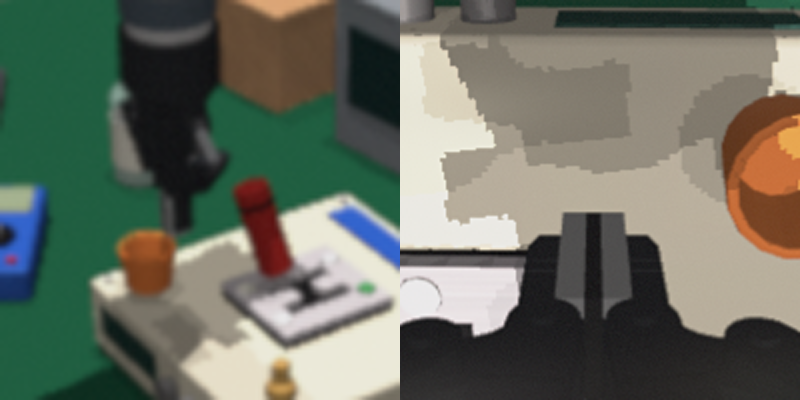

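The side view puts the tip at crop row 232, about 37 mm above the reported TCP (true tip z ≈ 0.15). The wrist view is consistent, and the knuckles sit 45 mm or more above the tip. I'll lower 1.2 cm and push forward.

Request:
{"op": "apply_moves", "data": {
  "angular": [
    [0,0,0],
    [0,0,0],
    [0,0,0],
    [0,0,0],
    [0,0,0]
  ],
  "delta_pos": [
    [0,0,1.2],
    [-2.0,0,0],
    [-1.8,0,0],
    [-0.6,0,0],
    [-0.5,0,0]
  ],
  "gripper": [0,0,0,0,0]
}}

```text
t: 4.8
tcp_pos: [0.5265, 0.1249, 0.1031]
tool_rot: [-0.001, 0.065, 0.998, 0.0]
contact_force: [-2.8, 1.3, 2.9]
width: 0.0001
gripper_force: 1.6
```

Request:
{"op": "apply_moves", "data": {
  "angular": [
    [0,0,0],
    [0,0,0],
    [0,0,0],
    [0,0,0]
  ],
  "delta_pos": [
    [-0.5,0,0],
    [-0.5,0,0],
    [-0.5,0,0],
    [-0.5,0,0]
  ],
  "gripper": [0,0,0,0]
}}

```text
t: 5.2
tcp_pos: [0.5468, 0.1222, 0.1033]
tool_rot: [0.0, 0.065, 0.998, 0.0]
contact_force: [-3.3, 1.3, 2.5]
width: -0.0002
gripper_force: 1.4
```

```bash
cat >> h.py <<'E'
def stick(show=None):
    "lean from the grip's axis in the side view, at fixed pivot"
    st();b=optics.snapshot("side");H,S,V=cv2.split(cv2.cvtColor(b,cv2.COLOR_BGR2HSV))
    m=(((H<8)|(H>172))&(S>140)&(V>50)).astype(np.uint8);m[:,:280]=0;m[:,350:]=0;m[:135]=0;m[195:]=0
    y,x=np.nonzero(m);cs=cal("side");print("red n",len(x),"rows",y.min(),y.max(),"cent",x.mean().round(1),y.mean().round(1))
    for r in(163,170): xs=x[y==r];print(r,xs.min(),xs.max())
    for f in(-.18,-.1,-.05,0,.05,.1,.2,.32):
        q=[]
        for a in(-.24,0,.24):
            P=np.array([M@[0,0]]*0);d=np.array([np.tan(f),-np.tan(a),1]);d/=np.linalg.norm(d)
            X=np.r_[0,0,.015]+.124*d;q.append(proj(cs,np.r_[M+RC@X[:2],X[2]])[0].round(1).tolist())
        print(f,q)
    if show: cv2.imwrite(f"pics/{show}.png",cv2.resize(b[110:210,240:360],None,fx=5,fy=5,interpolation=cv2.INTER_CUBIC))
E
python3 -c "
from h import *
stick()"
```

```text
t 5.2 tcp con [-0.0308  0.0348] z 0.1033 F con [-3.4  0.8] 2.5
red n 148 rows 153 176 cent 310.7 165.3
163 307 313
170 308 315
-0.18 [[306.9, 165.9], [311.8, 169.0], [317.1, 173.9]]
-0.1 [[309.4, 164.7], [314.4, 167.7], [319.7, 172.7]]
-0.05 [[310.9, 164.0], [316.0, 167.0], [321.3, 172.0]]
0 [[312.5, 163.4], [317.6, 166.4], [322.9, 171.4]]
0.05 [[314.0, 162.9], [319.2, 165.9], [324.5, 170.9]]
0.1 [[315.6, 162.5], [320.8, 165.5], [326.0, 170.4]]
0.2 [[318.7, 162.0], [324.0, 164.9], [329.1, 169.7]]
0.32 [[322.4, 161.8], [327.7, 164.6], [332.5, 169.3]]
```

Pushing works at about 3.4 N; fore is now about -0.04. I'll push a touch more, back off, and move round to the stick's left side.

Request:
{"op": "apply_moves", "data": {
  "angular": [
    [0,0,0],
    [0,0,0],
    [0,0,0],
    [0,0,0]
  ],
  "delta_pos": [
    [-0.5,0,0],
    [0,0,0],
    [1.5,0,0],
    [1.5,0,0]
  ],
  "gripper": [0,0,0,0]
}}

```text
t: 5.65
tcp_pos: [0.5219, 0.1252, 0.1028]
tool_rot: [0.0, 0.065, 0.998, -0.0]
contact_force: [-0.4, -0.2, 0.5]
width: 0.0001
gripper_force: 0.0
```

```bash
python3 -c "
from h import *
stick();w=optics.snapshot('wrist');cv2.imwrite('pics/w2.png',w[100:400])
cw=cal('wrist')
for f in(-.1,-.05,0,.05):
    d=np.array([np.tan(f),np.tan(.22),1]);d/=np.linalg.norm(d);X=.163*d+[0,0,.015];print(f,proj(cw,np.r_[M+RC@X[:2],X[2]]))
"
```

```text
t 5.65 tcp con [-0.0558  0.0345] z 0.1028 F con [-0.3 -0.3] 0.5
red n 176 rows 152 175 cent 311.4 163.1
163 308 314
170 309 315
-0.18 [[306.9, 165.9], [311.8, 169.0], [317.1, 173.9]]
-0.1 [[309.4, 164.7], [314.4, 167.7], [319.7, 172.7]]
-0.05 [[310.9, 164.0], [316.0, 167.0], [321.3, 172.0]]
0 [[312.5, 163.4], [317.6, 166.4], [322.9, 171.4]]
0.05 [[314.0, 162.9], [319.2, 165.9], [324.5, 170.9]]
0.1 [[315.6, 162.5], [320.8, 165.5], [326.0, 170.4]]
0.2 [[318.7, 162.0], [324.0, 164.9], [329.1, 169.7]]
0.32 [[322.4, 161.8], [327.7, 164.6], [332.5, 169.3]]
-0.1 [[317.98035323 399.001158  ]]
-0.05 [[318.23393793 414.6142392 ]]
0 [[318.27414646 428.93579873]]
0.05 [[318.11202293 441.90588106]]
```

View pics/w2.png

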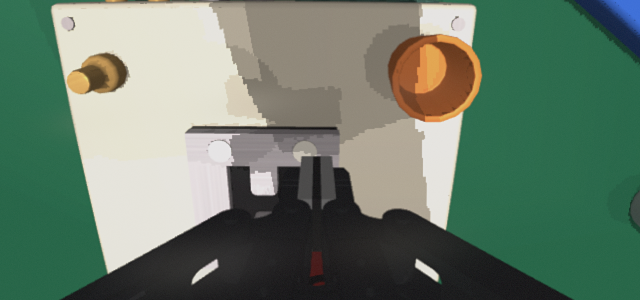

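The wrist view shows the gripper clear of the stick. Side-view red centroid (311.4,163.1) gives fore between -0.03 and 0, which is inside the crossing. Now round to the left side.

Request:
{"op": "apply_moves", "data": {
  "angular": [
    [0,0,0],
    [0,0,0],
    [0,0,0],
    [0,0,0],
    [0,0,0]
  ],
  "delta_pos": [
    [1.0,2.5,0],
    [0,2.8,0],
    [-2.3,0,0],
    [-2.3,0,0],
    [-1.9,0,0]
  ],
  "gripper": [0,0,0,0,0]
}}

```text
t: 6.25
tcp_pos: [0.5852, 0.1709, 0.1031]
tool_rot: [0.001, 0.065, 0.998, -0.0]
contact_force: [0.4, 0.5, 0.3]
width: -0.0003
gripper_force: 0.0
```

Request:
{"op": "apply_moves", "data": {
  "angular": [
    [0,0,0],
    [0,0,0],
    [0,0,0],
    [0,0,0],
    [0,0,0]
  ],
  "delta_pos": [
    [0,0,0],
    [0,-0.8,0],
    [0,-0.7,0],
    [0,-0.7,0],
    [0,-0.7,0]
  ],
  "gripper": [0,0,0,0,0]
}}

```text
t: 6.75
tcp_pos: [0.5793, 0.142, 0.1039]
tool_rot: [0.001, 0.065, 0.998, 0.001]
contact_force: [0.3, 3.7, 3.0]
width: 0.0003
gripper_force: 1.9
```

```bash
python3 -c "
from h import *
stick()"|head -4
```

```text
t 6.75 tcp con [-0.0011  0.0586] z 0.1039 F con [-0.2  3.7] 3.0
red n 181 rows 152 176 cent 312.4 163.9
163 309 316
170 310 316
```

Request:
{"op": "apply_moves", "data": {
  "angular": [
    [0,0,0],
    [0,0,0],
    [0,0,0],
    [0,0,0],
    [0,0,0]
  ],
  "delta_pos": [
    [0,-0.6,0],
    [0,-0.6,0],
    [0,-0.6,0],
    [0,-0.6,0],
    [0,-0.6,0]
  ],
  "gripper": [0,0,0,0,0]
}}

```text
t: 7.3
tcp_pos: [0.5755, 0.1118, 0.1031]
tool_rot: [-0.0, 0.065, 0.998, -0.0]
contact_force: [0.3, 2.7, 1.9]
width: 0.0002
gripper_force: 1.4
```

Request:
{"op": "apply_moves", "data": {
  "angular": [
    [0,0,0],
    [0,0,0],
    [0,0,0],
    [0,0,0]
  ],
  "delta_pos": [
    [0,-0.6,0],
    [0,-0.6,0],
    [0,-0.5,0],
    [0,-0.4,0]
  ],
  "gripper": [0,0,0,0]
}}

```text
t: 7.7
tcp_pos: [0.5727, 0.091, 0.1031]
tool_rot: [-0.0, 0.065, 0.998, -0.0]
contact_force: [0.1, 1.6, 1.2]
width: -0.0005
gripper_force: 1.4
```

```bash
python3 -c "
from h import *
stick()"
```

```text
t 7.7 tcp con [-0.0011  0.0072] z 0.1031 F con [-0.1  1.6] 1.2
red n 167 rows 158 181 cent 319.7 169.2
163 317 324
170 317 323
-0.18 [[306.9, 165.9], [311.8, 169.0], [317.1, 173.9]]
-0.1 [[309.4, 164.7], [314.4, 167.7], [319.7, 172.7]]
-0.05 [[310.9, 164.0], [316.0, 167.0], [321.3, 172.0]]
0 [[312.5, 163.4], [317.6, 166.4], [322.9, 171.4]]
0.05 [[314.0, 162.9], [319.2, 165.9], [324.5, 170.9]]
0.1 [[315.6, 162.5], [320.8, 165.5], [326.0, 170.4]]
0.2 [[318.7, 162.0], [324.0, 164.9], [329.1, 169.7]]
0.32 [[322.4, 161.8], [327.7, 164.6], [332.5, 169.3]]
```

It is crossing. I'll go on in small steps until the right column wall stops it.

Request:
{"op": "apply_moves", "data": {
  "angular": [
    [0,0,0],
    [0,0,0],
    [0,0,0],
    [0,0,0]
  ],
  "delta_pos": [
    [0,-0.4,0],
    [0,-0.3,0],
    [0,-0.2,0],
    [0,0,0]
  ],
  "gripper": [0,0,0,0]
}}

```text
t: 8.15
tcp_pos: [0.5715, 0.0824, 0.1029]
tool_rot: [-0.0, 0.065, 0.998, -0.0]
contact_force: [1.0, 1.7, -0.4]
width: 0.0001
gripper_force: 0.8
```

```bash
python3 -c "
from h import *
stick()"|head -2
```

```text
t 8.15 tcp con [-0.0011 -0.0015] z 0.1029 F con [0.8 1.8] -0.4
red n 167 rows 160 182 cent 321.1 171.0
```

Request:
{"op": "apply_moves", "data": {
  "angular": [
    [0,0,0],
    [0,0,0],
    [0,0,0]
  ],
  "delta_pos": [
    [0,-0.2,0],
    [0,-0.2,0],
    [0,0,0]
  ],
  "gripper": [0,0,0]
}}

```text
t: 8.5
tcp_pos: [0.5711, 0.0785, 0.1031]
tool_rot: [-0.0, 0.065, 0.998, -0.0]
contact_force: [0.9, 3.0, -1.4]
width: 0.0002
gripper_force: 0.9
```

```bash
python3 -c "
from h import *
stick()"|head -2
```

```text
t 8.5 tcp con [-0.001  -0.0054] z 0.1031 F con [0.5 3.1] -1.4
red n 165 rows 161 183 cent 321.6 171.8
```

Request:
{"op": "apply_moves", "data": {
  "angular": [
    [0,0,0],
    [0,0,0],
    [0,0,0]
  ],
  "delta_pos": [
    [0,-0.2,0],
    [0,-0.1,0],
    [0,0,0]
  ],
  "gripper": [0,0,0]
}}

```text
t: 8.85
tcp_pos: [0.5707, 0.0758, 0.1031]
tool_rot: [-0.0, 0.065, 0.998, 0.0]
contact_force: [0.6, 3.4, -1.2]
width: -0.0003
gripper_force: 1.8
```

```bash
python3 -c "
from h import *
stick()"|head -2
```

```text
t 8.85 tcp con [-0.001  -0.0081] z 0.1031 F con [0.2 3.5] -1.2
red n 167 rows 161 183 cent 322.1 172.0
```

Request:
{"op": "apply_moves", "data": {
  "angular": [
    [0,0,0],
    [0,0,0],
    [0,0,0]
  ],
  "delta_pos": [
    [0,-0.2,0],
    [0,-0.1,0],
    [0,0,0]
  ],
  "gripper": [0,0,0]
}}

```text
t: 9.2
tcp_pos: [0.5703, 0.0734, 0.103]
tool_rot: [-0.0, 0.065, 0.998, 0.001]
contact_force: [0.9, 7.1, -3.2]
width: 0.0002
gripper_force: 3.1
```

```bash
python3 -c "
from h import *
stick()"|head -2
```

```text
t 9.2 tcp con [-0.0011 -0.0106] z 0.103 F con [-0.1  7.1] -3.2
red n 168 rows 161 183 cent 322.2 172.4
```

The wall is reached (force doubled to 7 N, stick stationary). I'll step off left, back, then behind it at y ≈ -0.031.

Request:
{"op": "apply_moves", "data": {
  "angular": [
    [0,0,0],
    [0,0,0],
    [0,0,0],
    [0,0,0],
    [0,0,0]
  ],
  "delta_pos": [
    [0,1.5,0],
    [2.2,0,0],
    [2.2,0,0],
    [2.1,0,0],
    [0,0,0]
  ],
  "gripper": [0,0,0,0,0]
}}

```text
t: 9.75
tcp_pos: [0.5059, 0.0966, 0.1037]
tool_rot: [-0.0, 0.065, 0.998, -0.001]
contact_force: [-0.4, -0.2, -0.2]
width: 0.0002
gripper_force: 0.0
```

Request:
{"op": "apply_moves", "data": {
  "angular": [
    [0,0,0],
    [0,0,0],
    [0,0,0],
    [0,0,0],
    [0,0,0]
  ],
  "delta_pos": [
    [0,-1.8,0],
    [0,-1.8,0],
    [-1.5,0,0],
    [-1.5,0,0],
    [0,0,0]
  ],
  "gripper": [0,0,0,0,0]
}}

```text
t: 10.25
tcp_pos: [0.5352, 0.0559, 0.1032]
tool_rot: [0.001, 0.065, 0.998, -0.0]
contact_force: [0.6, -0.5, 0.2]
width: -0.0
gripper_force: 0.0
```

```bash
python3 -c "
from h import *
stick('d')"|head -2
```

```text
t 10.25 tcp con [-0.0337 -0.0325] z 0.1032 F con [ 0.7 -0.4] 0.2
red n 158 rows 161 183 cent 322.0 172.5
```

View pics/d.png

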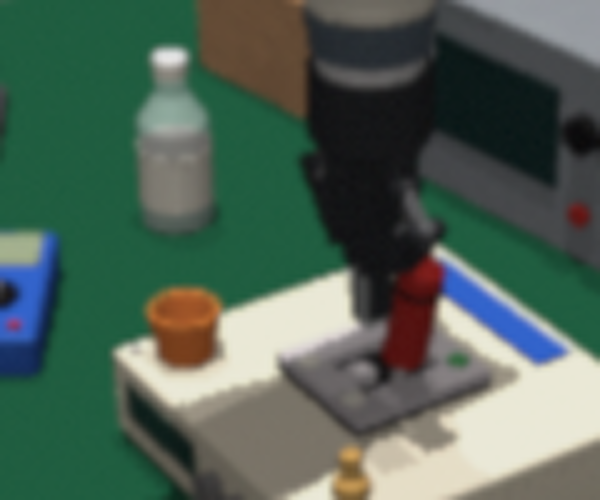

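The stick leans right and stands level with the crossing; the fingertip is right behind it at (365,300). I'll push forward.

Request:
{"op": "apply_moves", "data": {
  "angular": [
    [0,0,0],
    [0,0,0],
    [0,0,0],
    [0,0,0],
    [0,0,0]
  ],
  "delta_pos": [
    [-0.6,0,0],
    [-0.6,0,0],
    [-0.6,0,0],
    [-0.6,0,0],
    [-0.6,0,0]
  ],
  "gripper": [0,0,0,0,0]
}}

```text
t: 10.8
tcp_pos: [0.5631, 0.0525, 0.1033]
tool_rot: [-0.0, 0.065, 0.998, -0.0]
contact_force: [-2.1, 0.2, 2.7]
width: -0.0001
gripper_force: 1.5
```

Request:
{"op": "apply_moves", "data": {
  "angular": [
    [0,0,0],
    [0,0,0],
    [0,0,0],
    [0,0,0]
  ],
  "delta_pos": [
    [-0.5,0,0],
    [-0.4,0,0],
    [-0.3,0,0],
    [0,0,0]
  ],
  "gripper": [0,0,0,0]
}}

```text
t: 11.2
tcp_pos: [0.5748, 0.051, 0.1028]
tool_rot: [-0.0, 0.065, 0.998, 0.0]
contact_force: [-2.2, 0.6, -1.7]
width: 0.0001
gripper_force: 0.8
```

```bash
python3 -c "
from h import *
stick()"
```

```text
t 11.2 tcp con [ 0.0062 -0.0322] z 0.1028 F con [-2.3  0.3] -1.7
red n 157 rows 159 181 cent 329.9 170.3
163 329 337
170 328 333
-0.18 [[306.9, 165.9], [311.8, 169.0], [317.1, 173.9]]
-0.1 [[309.4, 164.7], [314.4, 167.7], [319.7, 172.7]]
-0.05 [[310.9, 164.0], [316.0, 167.0], [321.3, 172.0]]
0 [[312.5, 163.4], [317.6, 166.4], [322.9, 171.4]]
0.05 [[314.0, 162.9], [319.2, 165.9], [324.5, 170.9]]
0.1 [[315.6, 162.5], [320.8, 165.5], [326.0, 170.4]]
0.2 [[318.7, 162.0], [324.0, 164.9], [329.1, 169.7]]
0.32 [[322.4, 161.8], [327.7, 164.6], [332.5, 169.3]]
```

Request:
{"op": "apply_moves", "data": {
  "angular": [
    [0,0,0],
    [0,0,0],
    [0,0,0],
    [0,0,0]
  ],
  "delta_pos": [
    [-0.3,0,0],
    [-0.3,0,0],
    [-0.2,0,0],
    [0,0,0]
  ],
  "gripper": [0,0,0,0]
}}

```text
t: 11.65
tcp_pos: [0.5829, 0.0499, 0.1032]
tool_rot: [0.0, 0.065, 0.998, -0.0]
contact_force: [-2.0, 0.5, -0.0]
width: 0.0002
gripper_force: 0.9
```

Request:
{"op": "apply_moves", "data": {
  "angular": [
    [0,0,0],
    [0,0,0],
    [0,0,0]
  ],
  "delta_pos": [
    [-0.2,0,0],
    [-0.1,0,0],
    [0,0,0]
  ],
  "gripper": [0,0,0]
}}

```text
t: 11.95
tcp_pos: [0.5855, 0.0496, 0.1032]
tool_rot: [-0.0, 0.065, 0.998, 0.0]
contact_force: [-3.7, 0.6, 0.1]
width: -0.0
gripper_force: 1.2
```

```bash
python3 -c "
from h import *
stick()"|head -2
```

```text
t 11.95 tcp con [ 0.0171 -0.0322] z 0.1032 F con [-3.7  0.1] 0.1
red n 156 rows 159 181 cent 332.1 170.0
```

Request:
{"op": "apply_moves", "data": {
  "angular": [
    [0,0,0],
    [0,0,0],
    [0,0,0]
  ],
  "delta_pos": [
    [-0.2,0,0],
    [-0.1,0,0],
    [0,0,0]
  ],
  "gripper": [0,0,0]
}}

```text
t: 12.3
tcp_pos: [0.5878, 0.0493, 0.1028]
tool_rot: [-0.001, 0.065, 0.998, 0.0]
contact_force: [-6.3, 1.5, -1.2]
width: 0.0
gripper_force: 2.5
```

Request:
{"op": "apply_moves", "data": {
  "angular": [
    [0,0,0],
    [0,0,0],
    [0,0,0]
  ],
  "delta_pos": [
    [-0.1,0,0],
    [-0.1,0,0],
    [0,0,0]
  ],
  "gripper": [0,0,0]
}}

```text
t: 12.6
tcp_pos: [0.5892, 0.0492, 0.1026]
tool_rot: [-0.001, 0.065, 0.998, 0.0]
contact_force: [-7.5, 0.8, -0.6]
width: -0.0001
gripper_force: 3.3
```

```bash
python3 -c "
from h import *
stick()"|head -2
```

```text
t 12.6 tcp con [ 0.0207 -0.0321] z 0.1026 F con [-7.5 -0.2] -0.6
red n 154 rows 159 181 cent 332.4 170.1
```

Request:
{"op": "apply_moves", "data": {
  "angular": [
    [0,0,0],
    [0,0,0],
    [0,0,0]
  ],
  "delta_pos": [
    [-0.2,0,0],
    [-0.1,0,0],
    [0,0,0]
  ],
  "gripper": [0,0,0]
}}

```text
t: 12.95
tcp_pos: [0.5913, 0.0489, 0.1022]
tool_rot: [-0.002, 0.065, 0.998, 0.0]
contact_force: [-10.6, 1.3, -0.2]
width: -0.0001
gripper_force: 4.6
```

```bash
python3 -c "
from h import *
stick()"|head -2
```

```text
t 12.95 tcp con [ 0.0229 -0.0321] z 0.1022 F con [-10.7  -0.1] -0.2
red n 152 rows 159 181 cent 332.6 170.3
```

The force climbs while the stick stays still, so it is home. Drawing clear: back, then up and away.

Request:
{"op": "apply_moves", "data": {
  "angular": [
    [0,0,0],
    [0,0,0],
    [0,0,0],
    [0,0,0],
    [0,0,0]
  ],
  "delta_pos": [
    [1.0,0,0],
    [2.5,0,0],
    [3.0,0,0],
    [0,0,-3.0],
    [0,0,-4.0]
  ],
  "gripper": [0,0,0,0,0]
}}

```text
t: 13.5
tcp_pos: [0.5275, 0.057, 0.173]
tool_rot: [-0.001, 0.065, 0.998, -0.0]
contact_force: [0.4, -0.4, 0.8]
width: 0.0001
gripper_force: 0.0
```

Request:
{"op": "apply_moves", "data": {
  "angular": [
    [0,0,0],
    [0,0,0],
    [0,0,0],
    [0,0,0],
    [0,0,0]
  ],
  "delta_pos": [
    [0,3.0,-2.0],
    [2.0,3.5,0],
    [2.0,3.5,0],
    [2.0,3.5,0],
    [1.0,3.5,0]
  ],
  "gripper": [0,0,0,0,0]
}}

```text
t: 14.0
tcp_pos: [0.4811, 0.2361, 0.1942]
tool_rot: [0.001, 0.065, 0.998, 0.0]
contact_force: [-0.0, 0.1, -0.3]
width: -0.0004
gripper_force: 0.0
```

Request:
{"op": "apply_moves", "data": {
  "angular": [
    [0,0,0],
    [0,0,0],
    [0,0,0],
    [0,0,0],
    [0,0,0]
  ],
  "delta_pos": [
    [1.0,3.5,0],
    [1.0,3.5,0],
    [1.0,3.5,0],
    [0,0,0],
    [0,0,0]
  ],
  "gripper": [0,0,0,0,0]
}}

```text
t: 14.5
tcp_pos: [0.4657, 0.3433, 0.1933]
tool_rot: [0.001, 0.064, 0.998, 0.0]
contact_force: [0.7, -1.3, 0.1]
width: -0.0002
gripper_force: 0.0
```

```bash
python3 -c "
from h import *
stick()
look(0,'e')
a=optics.snapshot('top');H,S,V=cv2.split(cv2.cvtColor(a,cv2.COLOR_BGR2HSV))
m=((H<6)|(H>174))&(S>150)&(V>60);m[:,:240]=0;m[:,340:]=0;m[:110]=0;m[200:]=0
y,x=np.nonzero(m);print(x.mean(),y.mean(),len(x))
for f in(.25,.28,.32):
  d=np.array([np.tan(f),-np.tan(.24),1]);d/=np.linalg.norm(d);print(f,[proj(cal('top'),np.r_[M+RC@(d*k)[:2],.015+d[2]*k])[0] for k in (.163,.124)])
"
```

```text
t 14.5 tcp con [-0.1401  0.2434] z 0.1933 F con [ 0.9 -1.2] 0.1
red n 176 rows 158 181 cent 332.2 169.3
163 332 340
170 328 335
-0.18 [[306.9, 165.9], [311.8, 169.0], [317.1, 173.9]]
-0.1 [[309.4, 164.7], [314.4, 167.7], [319.7, 172.7]]
-0.05 [[310.9, 164.0], [316.0, 167.0], [321.3, 172.0]]
0 [[312.5, 163.4], [317.6, 166.4], [322.9, 171.4]]
0.05 [[314.0, 162.9], [319.2, 165.9], [324.5, 170.9]]
0.1 [[315.6, 162.5], [320.8, 165.5], [326.0, 170.4]]
0.2 [[318.7, 162.0], [324.0, 164.9], [329.1, 169.7]]
0.32 [[322.4, 161.8], [327.7, 164.6], [332.5, 169.3]]
t 14.55 tcp con [-0.1399  0.2426] z 0.1934 F con [ 0.5 -1.1] 0.1
304.463768115942 142.94202898550725 69
0.25 [array([304.88534654, 146.29313396]), array([301.38235291, 152.17729296])]
0.28 [array([305.04147609, 144.58120586]), array([301.50110449, 150.91121455])]
0.32 [array([305.22873662, 142.34162259]), array([301.6446881 , 149.25215798])]
```

View pics/e.png

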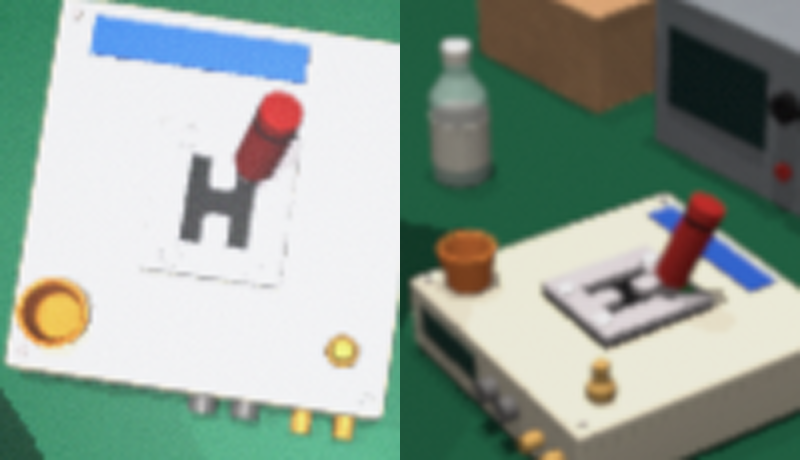

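The stick is home in the third slot. Its grip top is at full-image pixel (304.5,142.9), against a predicted (305.2,142.3) for fully home. The pot and adapter are unmoved and the hand is clear.

```bash
python3 -c "
from cell import order
print(order.hand_in())"
```

```text
the job is handed in; nothing more can be done
None
```

The red stick is fully home in the third slot, the hand is clear, and the job is handed in at about 15 s of the 72 s; the fuse pot and adapter on the console look unmoved, but I took no last full-bench picture of the other items.

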